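# Line up the seasonings by height on the serving board

## Robot

A 6-joint arm with a two-finger parallel gripper is mounted at the origin on a cart in front of the work surface, level with it; the furniture and walls round the work are solid. World frame = base frame: x ahead of the robot, y to its left, z up, the work surface at z = 0. Lengths are in m, angles in rad, forces in N, time in s.
With the tool pointing down it reaches from about 0.3 to 0.775 m from the base axis. Payload 14.6 kg.
Tool frame: the origin (TCP) lies between the finger pads; the fingertips stand 17 mm ahead of it and the grasp point (between the pads) lies 2 mm behind it (bot.tcp_to_tips is the distance from the TCP to the fingertips, in m); z points along the fingers, y is the line along which they close (so a half turn about z gives the same grasp; the last joint's range is limited). The gripper opens to 85 mm and grips with 20 to 120 N. Pads are 22 mm wide; open, the fingers measure 114 mm over their backs; the gripper's body (76 mm by 85 mm) begins 54 mm behind the grasp point. The pads swing forward as they close: fully open they stand 13 mm farther back than shut.
Start: joints at [1.046, 0.3, 1.521, -0, 1.321, -0.067], TCP at [0.243, 0.493, 0.214] pointing down, gripper open.
Joint ranges: [-3.03, 3.03], [-0.79, 2.21], [0.23, 2.52], [-1.04, 4.18], [0, 3.07], [-2.55, 2.55]. Speed limits (rad/s): [2.22, 2.22, 2.57, 3.14, 3.14, 3.14].

## Interface

Orientations are given as a unit quaternion [x, y, z, w].
In Python, from cell import bot gives the robot as it stands.
- The arm moves only by the tool move_arm, never from a script. Its argument "plan" is a list of rows, each a list of 6 numbers: the shift along the world's x, y, z in units of 400 mm (1.0 is 400 mm), then the turn, a rotation vector about the world's x, y, z in units of 90 degrees (1.0 is 90 degrees). In form: [[x, y, z, ax, ay, az], ...]. A call has exactly 5 rows; each row is the pose to reach, as a shift and turn from the pose commanded when the call began; what a row does not reach only later rows make up. A row lasts 1/10 s, in which the tool goes at most 50 mm and 8.59 degrees, less where a joint would pass 70% of its speed; a pose out of reach is approached as far as the arm can. A call with a number of a shift or a turn outside -1 to 1 is refused whole. A call with a gripper value outside its range is refused whole. "jaw" is the gripper command: -1 is shut, 1 is fully open, values between are in proportion, set as the call begins (left out, the last holds). The fingers move at their own pace and stop on an object; "grip_force" is the grip in N (left out, the last holds). Time passes only in rows, so rows that repeat a pose let the fingers close, or fill a call up. It gives the time, the measured TCP pose, the force, the opening and the grip force at its end, in the units of the state.
- bot.observe(): the state, without advancing time (a new reading comes with each control period).
- bot.grab_frame(name): name is "scene" or "top" or "wrist"; returns a dict with "pixels" (384x512x3 uint8, red, green, blue), "mtx" (3x3 intrinsics, pixels), "rvec" (rotation vector, rad) and "tvec" (3), from world to camera coordinates, as OpenCV has them; the wrist camera has in their place "tool_from_camera" (4x4, takes a point from camera to tool coordinates, whose origin is the TCP and whose axes are the flange's). Camera axes: x right, y down, z forward; pixel columns grow to the right and rows downward; lengths in m; the calibration is good to about 2 mm. A picture is of the moment at which its call begins: read the wrist's pose just before it. There is no depth.
- bot.job_done(): hands the job in; it is judged then, once.
The state is a dict: "time": time; "joint_positions": joint angles; "dq": joint speeds; "effort": joint torques, N m; "tcp_pos": TCP position; "tcp_rot": TCP orientation; "force": force on the tool from outside, world axes, zero at the start; "ft_torque": the same for the moment, N m; "gripper_width": finger opening in m; "grip_force": force on a finger pad.
Only numpy, scipy, OpenCV 4.12 (cv2) and the standard library are available. Lean on these libraries where they do the work, as an engineer would, in place of code of your own. Each camera call takes 0.05 s, during which the arm holds its last target. There are 200 camera calls.

## Task

Line up the pepper mill, the red-capped spice jar, the salt shaker and the small tin on the four white rounds of the dark wooden board in order of height: the tallest at the end next to the green canister, stepping down to the shortest next to the pink mug. Stand each one upright and well centred on its round, and leave the canister and the mug where they are.

Things in the scene. Friction and masses are not known exactly. Their poses are not given: they have to be found in the camera images.
- mill_mid (a point): dark brown turned wooden pepper mill with a small metal knob on top, the tallest: 160 high, 58 across at its widest (the foot). Its head, from 116 to 149 above its foot, is 50 across and is the place to grip (a grip lower down leaves too little room above for a short gripper) (mm). Loose, standing upright on the worktop (z = 0). This point is its centre, half-way up (80 mm above its underside); z axis up along the thing.
- jar_mid (a point): spice jar with a bright red cap and dark label, second tallest: 105 high, round, 44 across all the way up (mm). Loose, standing upright on the worktop (z = 0). This point is its centre, half-way up (52 mm above its underside); z axis up along the thing.
- salt_mid (a point): glass salt shaker with white salt and a grey domed metal top, third: 90 high, round, 44 across up to 74, 34 across at the top (mm). Loose, standing upright on the worktop (z = 0). This point is its centre, half-way up (45 mm above its underside); z axis up along the thing.
- tin_mid (a point): small food tin, cream and dark red label, bare metal ends, the shortest: 72 high, round, 57 across (mm). Loose, standing upright on the worktop (z = 0). This point is its centre, half-way up (36 mm above its underside); z axis up along the thing.
- place_1: Place 1 of the row, counted from the robot's left (1) to its right (4): flat white round 66 mm across with a thin brass rim, inlaid flush in the top of the dark wooden board (110 x 360 mm, 20 mm thick, fixed, lying across in front of the robot). Origin: centre of the round, at the board's top. Its y axis runs along the row towards the left end, x across the board, away from the robot. Rounds are 85 mm apart, centre to centre.
- place_2: Place 2 of the row, counted from the robot's left (1) to its right (4): flat white round 66 mm across with a thin brass rim, inlaid flush in the top of the dark wooden board (110 x 360 mm, 20 mm thick, fixed, lying across in front of the robot). Origin: centre of the round, at the board's top. Its y axis runs along the row towards the left end, x across the board, away from the robot. Rounds are 85 mm apart, centre to centre.
- place_3: Place 3 of the row, counted from the robot's left (1) to its right (4): flat white round 66 mm across with a thin brass rim, inlaid flush in the top of the dark wooden board (110 x 360 mm, 20 mm thick, fixed, lying across in front of the robot). Origin: centre of the round, at the board's top. Its y axis runs along the row towards the left end, x across the board, away from the robot. Rounds are 85 mm apart, centre to centre.
- place_4: Place 4 of the row, counted from the robot's left (1) to its right (4): flat white round 66 mm across with a thin brass rim, inlaid flush in the top of the dark wooden board (110 x 360 mm, 20 mm thick, fixed, lying across in front of the robot). Origin: centre of the round, at the board's top. Its y axis runs along the row towards the left end, x across the board, away from the robot. Rounds are 85 mm apart, centre to centre.
- canister: Sage-green round canister with a wooden lid, 87 mm across, 110 mm high to its knob, loose, standing on the worktop just beyond one end of the board (its centre 109 to 123 mm from that end's round); which end varies. Origin: centre of its underside. It shows which end of the row the tallest thing goes to; it is not to be moved.
- mug: Salmon-pink and white mug, 90 mm across, 105 mm high, handle pointing roughly away from the robot, loose, standing just beyond the other end of the board. Origin: on its underside, 15 mm from the cup's axis towards the handle. Not to be moved.
Things that resemble listed ones, but are neither listed nor needed, are in the scene too. Leave any blue look-alike of the part that bears tin_mid alone.

How it is judged:
By the outcome, as a careful person would: the job done as asked, in the order asked, and still so for the second after the job is handed in, with the robot touching nothing.
It also fails if it takes over 109 s, if anything falls off the work surface, if the arm or the gripper's body presses on something with over 40 N, if the wrist force passes 120 N, or if a joint passes its speed limit or range.

## Working session

There is one attempt and no reset: what is moved stays moved. The work goes in short steps, Python scripts to look and compute and a tool call to move; the robot and the scene stay as the last step left them, time stands still between calls to the robot, and variables do not carry over. Pictures are saved under pics/ and viewed, at most 16 in all, crops included, and the job is handed in when it is done.

Besides the shell and the picture viewer there is one more tool, called after "Emit:" by a JSON object that holds its "name" and its "arguments". move_arm: Moves the arm, as the interface text tells. Shifts and turns lie within -1 to 1; 1 stands for 400 mm of shift or 90 degrees of turn. Its arguments: {"type":"object","properties":{"plan":{"type":"array"},"jaw":{"type":"number"},"grip_force":{"type":"number"}},"required":["plan"]}

```bash
ls; mkdir -p pics
cat > h.py <<'E'
import numpy as np, cv2
from cell import bot
def grab(n):
    f=bot.grab_frame(n); return f
def save(f,p): cv2.imwrite(p,f["pixels"][:,:,::-1])
def ray(f,u,v,z):
    R,_=cv2.Rodrigues(np.array(f["rvec"],float)); t=np.array(f["tvec"],float).ravel()
    d=R.T@np.linalg.inv(f["mtx"])@np.array([u,v,1.]); c=-R.T@t
    return c+d*(z-c[2])/d[2]
def proj(f,p):
    return cv2.projectPoints(np.array([p],float),np.array(f["rvec"],float),np.array(f["tvec"],float),np.array(f["mtx"],float),None)[0].ravel()
E
python3 - <<'E'
from h import *
print(bot.observe())
for n in("scene","top"):
    f=grab(n);save(f,f"pics/{n}0.png")
    R,_=cv2.Rodrigues(np.array(f["rvec"],float));print(n,-R.T@np.array(f["tvec"]).ravel(),f["mtx"])
E
```

```text
pics
{'time': 0.0, 'joint_positions': array([ 1.04639123e+00,  3.00489438e-01,  1.52158213e+00,  4.42580396e-06,
        1.32069481e+00, -6.65715455e-02]), 'dq': array([-0.00106736,  0.00011393,  0.00144657,  0.0001205 , -0.00103443,
       -0.00085504]), 'effort': array([ 3.26755924e-05, -5.43494225e+01, -3.61791551e+01, -3.65897529e-05,
        4.06240506e-03,  1.22973861e-05]), 'tcp_pos': array([0.24296416, 0.49314392, 0.21351082]), 'tcp_rot': array([ 2.26923187e-01,  9.73912482e-01, -5.60802256e-04, -1.72948893e-04]), 'force': array([-1.0791957 , -0.33452104,  0.34310346]), 'ft_torque': array([0.00752942, 0.04096236, 0.00292827]), 'grip_force': 0.0, 'gripper_width': 0.08549825825384698}
scene [-0.03607406 -0.66406068  1.03144931] [[460.73652115   0.         251.60986277]
 [  0.         460.73652115 188.90617883]
 [  0.           0.           1.        ]]
top [ 0.34396261 -0.01409391  1.41932766] [[423.5404772    0.         259.7749014 ]
 [  0.         423.5404772  189.16805238]
 [  0.           0.           1.        ]]
```

View pics/scene0.png

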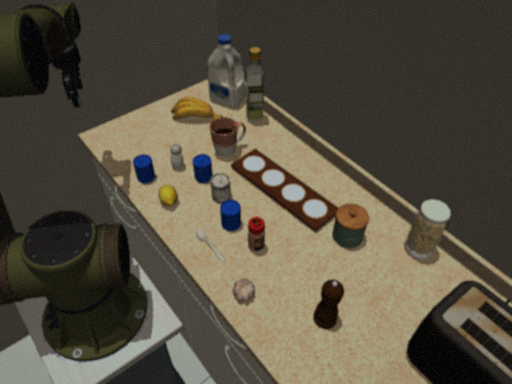

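View pics/top0.png

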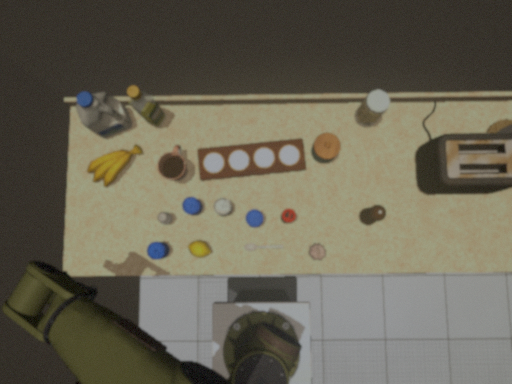

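Scene image: mill (328,305), red-capped jar (257,233), salt shaker (177,157), cream tin (220,187). The look-alikes are three blue tins at (145,168), (203,168) and (231,215). The canister is at (350,225) and the mug at (224,138). In the top image +y is to the left, so the mug is by place 1 and the canister by place 4. Next is a close crop and mask measurements.

Run:
```python
from h import *
t=grab("top");s=grab("scene")
a=cv2.resize(t["pixels"][130:265,145:395],None,fx=3,fy=3,interpolation=cv2.INTER_CUBIC)
cv2.imwrite("pics/c1.png",a[:,:,::-1])
b=cv2.resize(s["pixels"][130:335,150:350],None,fx=2.9,fy=2.9,interpolation=cv2.INTER_CUBIC)
cv2.imwrite("pics/c2.png",b[:,:,::-1])
h=cv2.cvtColor(t["pixels"],cv2.COLOR_RGB2HSV)
def blobs(m,roi,amin=20):
    x0,y0,x1,y1=roi
    mm=np.zeros_like(m);mm[y0:y1,x0:x1]=m[y0:y1,x0:x1]
    n,l,st,c=cv2.connectedComponentsWithStats(mm)
    return [(c[i].round(2),st[i]) for i in range(1,n) if st[i,4]>=amin]
w=cv2.inRange(h,(0,0,150),(180,60,255))
for c,st in blobs(w,(195,135,310,185),60): print("round",c,st,ray(t,*c,0.02).round(4))
for c,st in blobs(w,(150,190,240,230)): print("light",c,st,ray(t,*c,0.072).round(4),ray(t,*c,.09).round(4))
r=cv2.inRange(h,(0,150,80),(8,255,255))|cv2.inRange(h,(170,150,80),(180,255,255))
for c,st in blobs(r,(270,200,310,230)): print("red",c,st,ray(t,*c,0.105).round(4))
d=cv2.inRange(h,(0,0,0),(180,255,70))
for c,st in blobs(d,(350,195,395,230)): print("mill",c,st)
```

```text
round [231.59 139.29] [199 135  81  12 450] [0.6925 0.0925 0.02  ]
round [306.52 142.98] [301 135   9  18  90] [ 0.6768 -0.1605  0.02  ]
round [288.94 154.65] [280 146  19  19 281] [ 0.6373 -0.1005  0.02  ]
round [263.73 157.14] [254 148  20  19 278] [ 0.6298 -0.0156  0.02  ]
round [238.38 159.77] [229 151  19  19 278] [0.6217 0.0697 0.02  ]
round [213.37 162.22] [204 153  20  19 283] [0.6143 0.1538 0.02  ]
round [278.21 179.55] [241 171  69  14 498] [ 0.5531 -0.0632  0.02  ]
round [227.27 182.11] [214 178  26   7  91] [0.5463 0.107  0.02  ]
light [195.74 209.26] [ 150  190   90   40 1888] [0.4523 0.2032 0.072 ] [0.4508 0.2003 0.09  ]
light [221.78 206.16] [216 200  13  13 134] [0.4614 0.12   0.072 ] [0.4598 0.1182 0.09  ]
light [194.91 227.68] [191 225  10   5  34] [0.3937 0.2053 0.072 ] [0.393  0.2024 0.09  ]
red [288.35 215.55] [282 210  13  12 107] [ 0.4272 -0.09    0.105 ]
mill [366.67 216.01] [362 210  12  13  99]
```

View pics/c1.png

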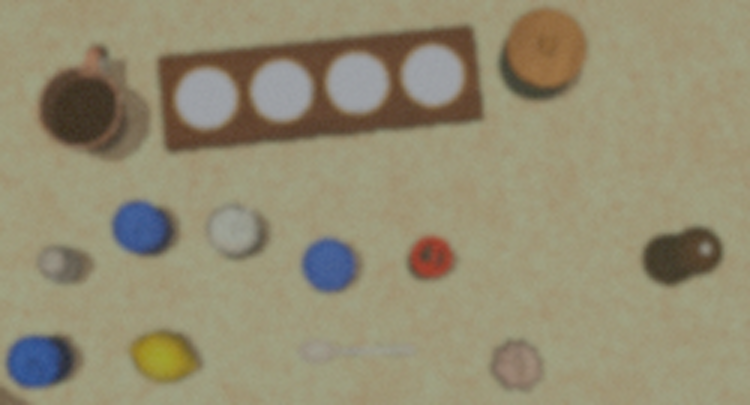

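View pics/c2.png

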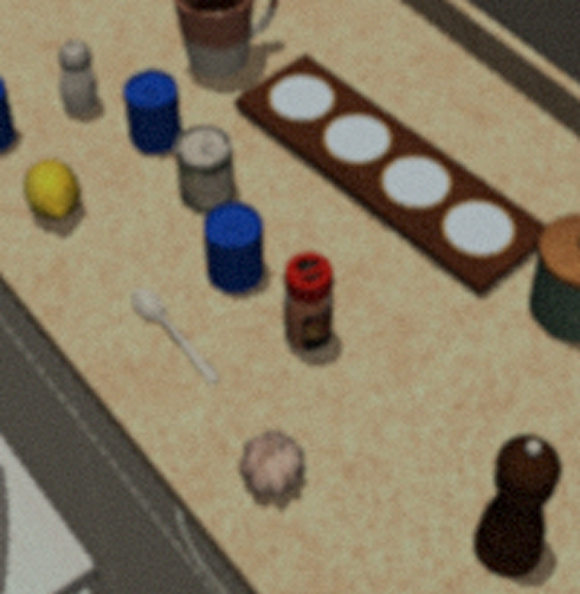

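Crop c1: cream tin (235,231), red jar (431,257), salt shaker (leaning outward by perspective, top at 50,260), mill knob (706,248) and foot (667,258). Rounds run left to right at (206,98), (281,91), (357,83), (433,75). All four targets are clearly distinct from the three blue tins.

Run:
```python
from h import *
t=grab("top");s=grab("scene")
T=lambda u,v:(145+u/3,130+v/3); S=lambda u,v:(150+u/2.9,130+v/2.9)
for n,a,b,z in(("salt",T(49,260),S(74,48),.086),("tin",T(235,230),S(205,147),.072),("jar",T(431,257),S(309,271),.105),("mill",T(706,248),S(534,447),.158),("millfoot",T(667,258),(0,0),.02)):
    print(n,ray(t,*a,z).round(3),ray(s,*b,z).round(3))
c=[(288.94,154.65),(213.37,162.22)]
# scene rounds
h=cv2.cvtColor(s["pixels"],cv2.COLOR_RGB2HSV)
w=cv2.inRange(h,(0,0,150),(180,60,255)); m=np.zeros_like(w);m[145:225,235:335]=w[145:225,235:335]
n,l,st,c=cv2.connectedComponentsWithStats(m)
for i in range(1,n):
    if st[i,4]>100: print(c[i],st[i],ray(s,*c[i],.02).round(4))
print(grab("wrist")["tool_from_camera"].round(3),grab("wrist")["mtx"].round(1))
```

```text
salt [0.429 0.309 0.086] [0.428 0.305 0.086]
tin [0.46  0.115 0.072] [0.46  0.114 0.072]
jar [ 0.427 -0.091  0.105] [ 0.427 -0.093  0.105]
mill [ 0.43  -0.36   0.158] [ 0.429 -0.361  0.158]
millfoot [ 0.429 -0.355  0.02 ] [0.349 1.79  0.02 ]
[253.58849558 163.19469027] [244 157  21  14 226] [0.6128 0.1541 0.02  ]
[272.69291339 177.28740157] [262 170  22  16 254] [0.6205 0.0695 0.02  ]
[293.03928571 192.34642857] [282 185  23  16 280] [ 0.6282 -0.0156  0.02  ]
[314.5        208.17197452] [303 200  24  18 314] [ 0.6359 -0.0998  0.02  ]
[[ 0.    -0.963 -0.268  0.068]
 [ 1.     0.001 -0.002 -0.   ]
 [ 0.002 -0.268  0.963 -0.16 ]
 [ 0.     0.     0.     1.   ]] [[284.7   0.  253.3]
 [  0.  284.7 189. ]
 [  0.    0.    1. ]]
```

Emit:
{"name": "move_arm", "arguments": {"plan": [[0.09,-0.09,0,0,0,-0.09],[0.18,-0.18,0,0,0,-0.18],[0.26,-0.26,0,0,0,-0.27],[0.34,-0.34,0,0,0,-0.36],[0.41,-0.41,0,0,0,-0.45]], "jaw": 1, "grip_force": 30}}

```text
time: 0.9
tcp_pos: [0.4084, 0.3276, 0.2142]
tcp_rot: [0.553, 0.833, 0.0, 0.0]
force: [0.4, 0.1, -0.0]
gripper_width: 0.0856
grip_force: 0.0
```

Emit:
{"name": "move_arm", "arguments": {"plan": [[0.02,-0.02,0,0,0,-0.09],[0.054,-0.055,0,0,0,-0.15],[0.054,-0.055,0,0,0,-0.201],[0.054,-0.055,0,0,0,-0.201],[0.054,-0.055,0,0,0,-0.201]]}}

```text
time: 1.4
tcp_pos: [0.4285, 0.3075, 0.2141]
tcp_rot: [0.673, 0.739, -0.0, -0.0]
force: [-0.5, -0.5, -0.5]
gripper_width: 0.0854
grip_force: 0.0
```

```bash
cat >> h.py <<'E'
from scipy.spatial.transform import Rotation as Ro
def pose():
    o=bot.observe();M=np.eye(4);M[:3,:3]=Ro.from_quat(o["tcp_rot"]).as_matrix();M[:3,3]=o["tcp_pos"];return M
def wrist():
    M=pose();f=bot.grab_frame("wrist");f["W"]=M@f["tool_from_camera"];return f
def wray(f,u,v,z):
    d=f["W"][:3,:3]@np.linalg.inv(f["mtx"])@np.array([u,v,1.]);c=f["W"][:3,3];return c+d*(z-c[2])/d[2]
def wproj(f,p):
    q=f["mtx"]@(np.linalg.inv(f["W"])@np.r_[p,1])[:3];return q[:2]/q[2]
E
python3 - <<'E'
from h import *
f=wrist();save(f,"pics/w1.png");M=pose();print(M.round(3));print(np.degrees(np.arctan2(M[1,1],M[0,1])))
for z in(0,.086):print(wproj(f,[.4285,.307,z]))
E
```

```text
[[-0.093  0.996 -0.     0.428]
 [ 0.996  0.093  0.     0.308]
 [ 0.    -0.    -1.     0.214]
 [ 0.     0.     0.     1.   ]]
5.334280404562113
[253.60598653 162.72707794]
[253.72284074 177.61451971]
```

View pics/w1.png

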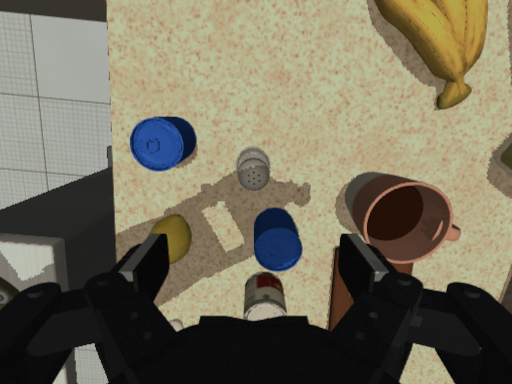

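The salt top is at (253,178), as predicted (253.7,177.6), so I'm descending on it.

Emit:
{"name": "move_arm", "arguments": {"plan": [[0,0,-0.12,0,0,0],[0,0,-0.24,0,0,0],[0,0,-0.34,0,0,0],[0,0,-0.41,0,0,0],[0,0,-0.41,0,0,0]]}}

```text
time: 1.95
tcp_pos: [0.4267, 0.3066, 0.0468]
tcp_rot: [0.674, 0.739, -0.003, -0.001]
force: [-0.2, -0.5, 0.1]
gripper_width: 0.0855
grip_force: 0.0
```

Emit:
{"name": "move_arm", "arguments": {"plan": [[0,0,0,0,0,0],[0,0,0,0,0,0],[0,0,0,0,0,0],[0,0,0,0,0,0],[0,0,0,0,0,0]], "jaw": -1}}

```text
time: 2.45
tcp_pos: [0.4293, 0.3078, 0.0516]
tcp_rot: [0.674, 0.738, 0.001, 0.0]
force: [-1.6, -0.0, 8.2]
gripper_width: 0.032
grip_force: 29.2
```

Emit:
{"name": "move_arm", "arguments": {"plan": [[0,0,0,0,0,0],[0,0,0,0,0,0],[0,0,0,0,0,0],[0,0,0,0,0,0],[0,0,0,0,0,0]]}}

```text
time: 2.95
tcp_pos: [0.4293, 0.3078, 0.0516]
tcp_rot: [0.674, 0.738, 0.001, 0.0]
force: [-1.6, -0.8, 7.3]
gripper_width: 0.0317
grip_force: 29.2
```

The opening is 32 mm instead of 44, so something is off. Looking.

Run:
```python
from h import *
f=wrist();s=grab("scene")
a=cv2.resize(s["pixels"][60:210,90:260],(510,450),interpolation=cv2.INTER_CUBIC)
w=cv2.resize(f["pixels"][100:384,130:380],(290,330))
b=np.zeros((450,800,3),np.uint8);b[:,:510]=a;b[:330,510:]=w
cv2.imwrite("pics/g1.png",b[:,:,::-1])
```

```text
(no output)
```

View pics/g1.png

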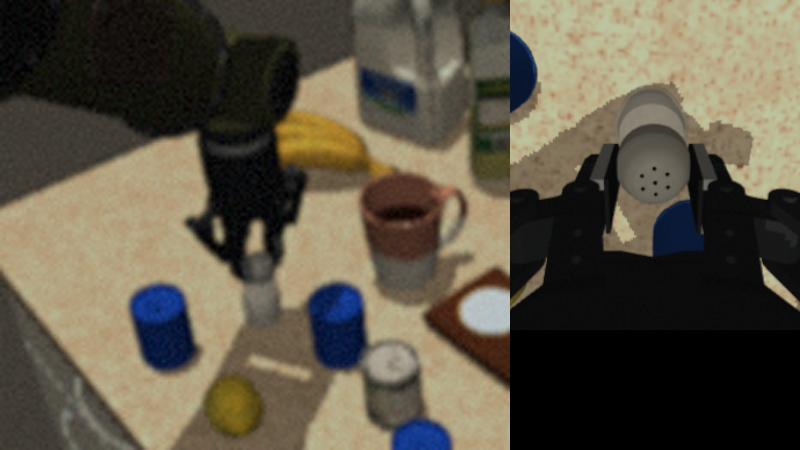

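Run:
```python
from h import *
f=wrist();s=grab("scene");M=pose();print(M.round(3)); o=bot.observe();print(o["force"],o["gripper_width"],o["joint_positions"].round(3))
cw=lambda p:(510+(p[0]-130)*1.16,(p[1]-100)*1.162)
cs=lambda p:((p[0]-90)*3,(p[1]-60)*3)
for z in(0,.03,.05,.074,.09):
  p=[.4285,.307,z];print(z,np.round(cw(wproj(f,p))),np.round(cs(proj(s,p))))
for x in(-.0,.011):
  for y in (-.016,.016):
    for z in(-.02,0,.017):
      p=(M@[x,y,z,1])[:3];print("pad",x,y,z,np.round(cw(wproj(f,p))),np.round(cs(proj(s,p))))
```

```text
[[-0.09   0.996  0.002  0.429]
 [ 0.996  0.09   0.001  0.308]
 [ 0.001  0.002 -1.     0.052]
 [ 0.     0.     0.     1.   ]]
[-1.93153714 -0.59789337  8.34331757] 0.03220223733051971 [0.553 0.447 1.735 0.    0.957 0.462]
0 [652. 117.] [266. 319.]
0.03 [652. 133.] [262. 298.]
0.05 [652. 146.] [260. 284.]
0.074 [652. 166.] [257. 267.]
0.09 [653. 184.] [255. 255.]
pad -0.0 -0.016 -0.02 [620. 163.] [245. 275.]
pad -0.0 -0.016 0 [624. 146.] [248. 290.]
pad -0.0 -0.016 0.017 [626. 134.] [250. 302.]
pad -0.0 0.016 -0.02 [689. 163.] [270. 261.]
pad -0.0 0.016 0 [685. 146.] [273. 275.]
pad -0.0 0.016 0.017 [682. 134.] [274. 287.]
pad 0.011 -0.016 -0.02 [619. 141.] [239. 270.]
pad 0.011 -0.016 0 [623. 126.] [241. 284.]
pad 0.011 -0.016 0.017 [626. 116.] [243. 296.]
pad 0.011 0.016 -0.02 [689. 141.] [264. 256.]
pad 0.011 0.016 0 [685. 126.] [266. 270.]
pad 0.011 0.016 0.017 [682. 116.] [268. 282.]
```

Run:
```python
from h import *
f=wrist();s=grab("scene")
a=cv2.resize(s["pixels"][120:180,150:210],(400,400),interpolation=cv2.INTER_CUBIC)
w=cv2.resize(f["pixels"][160:330,190:320],(400,523))
b=np.zeros((523,800,3),np.uint8);b[:400,:400]=a;b[:,400:]=w
b=np.clip(b.astype(float)*1.8,0,255).astype(np.uint8)
cv2.imwrite("pics/g2.png",b[:,:,::-1])
```

```text
(no output)
```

View pics/g2.png

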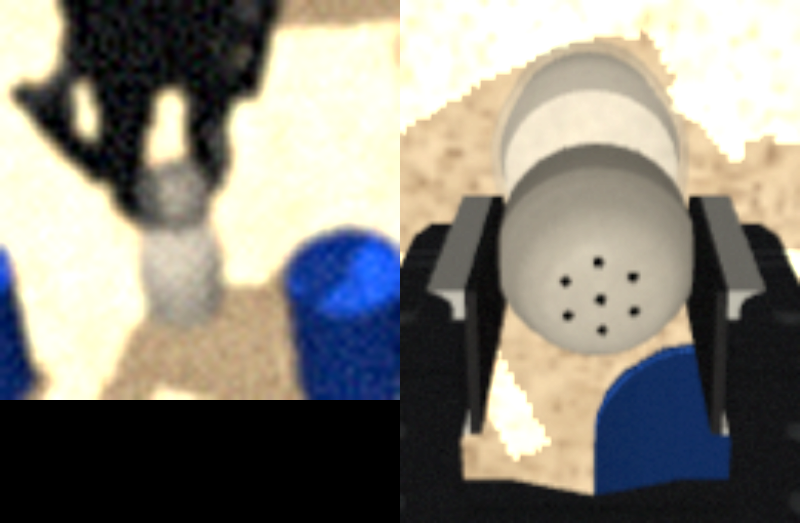

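Run:
```python
from h import *
print(bot.tcp_to_tips)
f=wrist();T=f["tool_from_camera"]
for u,v in((222.5,224),(284,224),(215,300),(293,300)):
    d=T[:3,:3]@np.linalg.inv(f["mtx"])@[u,v,1];c=T[:3,3]
    for g in(.016,.022):
        k=(np.sign(u-253)*g-c[1])/d[1];print(u,v,g,(c+k*d).round(3))
```

```text
0.017
222.5 224 0.016 [ 0.013 -0.016 -0.028]
222.5 224 0.022 [-0.009 -0.022  0.024]
284 224 0.016 [ 0.008  0.016 -0.017]
284 224 0.022 [-0.013  0.022  0.034]
215 300 0.016 [-0.006 -0.016 -0.062]
215 300 0.022 [-0.035 -0.022 -0.024]
293 300 0.016 [-0.009  0.016 -0.058]
293 300 0.022 [-0.037  0.022 -0.021]
```

The pads closed on the dome: the tip corners triangulate to z about 22 mm *behind* the reported TCP, not 17 ahead. The tips were therefore near z≈0.074 and need to go about 30 mm lower. I'll open, lower and regrip.

Emit:
{"name": "move_arm", "arguments": {"plan": [[0,0,0,0,0,0],[0,0,0,0,0,0],[0,0,0,0,0,0],[0,0,0,0,0,0],[0,0,0,0,0,0]], "jaw": 1}}

```text
time: 3.8
tcp_pos: [0.4287, 0.3073, 0.0501]
tcp_rot: [0.674, 0.738, -0.0, -0.0]
force: [0.1, -0.3, -0.3]
gripper_width: 0.0853
grip_force: 0.0
```

Emit:
{"name": "move_arm", "arguments": {"plan": [[0,0,-0.02,0,0,0],[0,0,-0.04,0,0,0],[0,0,-0.06,0,0,0],[0,0,-0.075,0,0,0],[0,0,-0.075,0,0,0]]}}

```text
time: 4.3
tcp_pos: [0.4282, 0.307, 0.0189]
tcp_rot: [0.674, 0.738, -0.001, -0.0]
force: [0.8, 1.4, 0.0]
gripper_width: 0.0857
grip_force: 0.0
```

Emit:
{"name": "move_arm", "arguments": {"plan": [[0,0,0,0,0,0],[0,0,0,0,0,0],[0,0,0,0,0,0],[0,0,0,0,0,0],[0,0,0,0,0,0]], "jaw": -1}}

```text
time: 4.8
tcp_pos: [0.4289, 0.3075, 0.0206]
tcp_rot: [0.674, 0.738, 0.0, 0.0]
force: [-1.4, 0.2, 6.2]
gripper_width: 0.0374
grip_force: 29.8
```

Run:
```python
from h import *
f=wrist();s=grab("scene")
a=cv2.resize(s["pixels"][115:175,150:210],(400,400),interpolation=cv2.INTER_CUBIC)
w=cv2.resize(f["pixels"][160:330,190:320],(400,523))
b=np.zeros((523,800,3),np.uint8);b[:400,:400]=a;b[:,400:]=w
b=np.clip(b.astype(float)*1.8,0,255).astype(np.uint8)
cv2.imwrite("pics/g3.png",b[:,:,::-1])
```

```text
(no output)
```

View pics/g3.png

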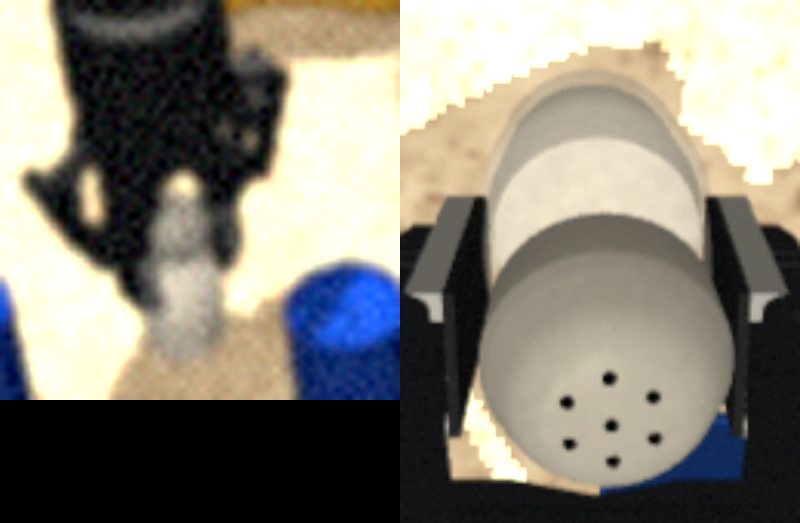

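Now the pads flank the glass below the dome, with the tips at z≈0.04. That's a good grip, so I'm lifting and carrying it to place 2.

Emit:
{"name": "move_arm", "arguments": {"plan": [[0,0,0,0,0,0],[0,0,0.06,0,0,0],[0,0,0.15,0,0,0],[0,0,0.25,0,0,0],[0,0,0.3125,0,0,0]], "grip_force": 45}}

```text
time: 5.4
tcp_pos: [0.4291, 0.3076, 0.1478]
tcp_rot: [0.674, 0.738, 0.001, 0.0]
force: [-0.3, -0.1, 0.1]
gripper_width: 0.0369
grip_force: 45.1
```

Emit:
{"name": "move_arm", "arguments": {"plan": [[0.03,-0.037,0,0,0,0],[0.09,-0.11,0,0,0,0],[0.16,-0.198,0,0,0,0],[0.23,-0.284,0,0,0,0],[0.3,-0.37,0,0,0,0]]}}

```text
time: 5.9
tcp_pos: [0.5495, 0.1578, 0.145]
tcp_rot: [0.674, 0.738, -0.0, -0.0]
force: [-0.5, 0.8, -0.1]
gripper_width: 0.0368
grip_force: 45.1
```

Emit:
{"name": "move_arm", "arguments": {"plan": [[0.07,-0.086,0,0,0,0],[0.13,-0.16,0,0,0,0],[0.165,-0.205,0,0,0,0],[0.181,-0.224,0,0,0,0],[0.181,-0.224,0,0,0,0]]}}

```text
time: 6.4
tcp_pos: [0.6212, 0.0692, 0.1446]
tcp_rot: [0.675, 0.738, -0.0, -0.0]
force: [-0.6, 0.5, -0.9]
gripper_width: 0.0371
grip_force: 45.1
```

Run:
```python
from h import *
f=wrist();t=grab("top");s=grab("scene");o=bot.observe();print(o["tcp_pos"],o["gripper_width"])
w=cv2.resize(f["pixels"],(480,360));a=cv2.resize(s["pixels"][90:240,180:330],(320,320),interpolation=cv2.INTER_CUBIC)
b=np.zeros((360,800,3),np.uint8);b[:,:480]=w;b[:320,480:]=a
cv2.imwrite("pics/g4.png",b[:,:,::-1])
for z in(.02,):print(wproj(f,[.621,.0696,.02]))
```

```text
[0.62046922 0.07091912 0.1450857 ] 0.036513761190100864
[253.75150787 177.56709966]
```

View pics/g4.png

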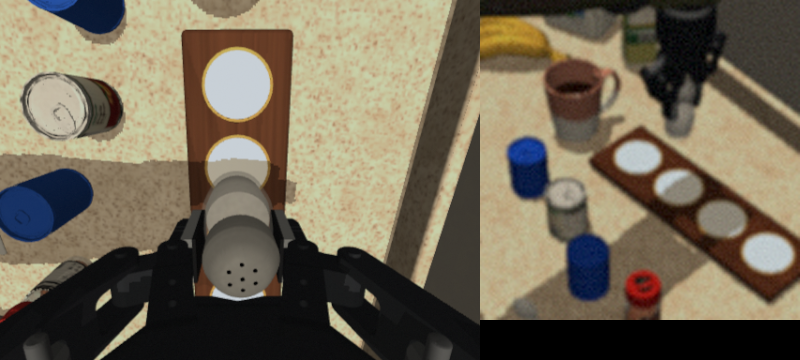

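The shaker is upright and over place 2. In the wrist view the round is at (238,166) of the scaled picture, as predicted. Lowering and releasing.

Emit:
{"name": "move_arm", "arguments": {"plan": [[0,0,-0.08,0,0,0],[0,0,-0.17,0,0,0],[0,0,-0.235,0,0,0],[0,0,-0.258,0,0,0],[0,0,-0.258,0,0,0]]}}

```text
time: 7.05
tcp_pos: [0.6207, 0.0708, 0.0423]
tcp_rot: [0.674, 0.739, -0.0, -0.0]
force: [0.0, 0.1, -0.8]
gripper_width: 0.0366
grip_force: 45.6
```

Emit:
{"name": "move_arm", "arguments": {"plan": [[0,0,0,0,0,0],[0,0,0,0,0,0],[0,0,0,0,0,0],[0,0,0,0,0,0],[0,0,0,0,0,0]]}}

```text
time: 7.55
tcp_pos: [0.6211, 0.0698, 0.042]
tcp_rot: [0.674, 0.738, 0.0, 0.0]
force: [-0.6, -0.5, -1.0]
gripper_width: 0.037
grip_force: 45.6
```

Emit:
{"name": "move_arm", "arguments": {"plan": [[0,0,0,0,0,0],[0,0,0,0,0,0],[0,0,0,0,0,0],[0,0,0,0,0,0],[0,0,0,0,0,0]], "jaw": 1}}

```text
time: 8.05
tcp_pos: [0.6211, 0.0697, 0.0419]
tcp_rot: [0.674, 0.738, 0.0, -0.0]
force: [-0.4, -0.4, -0.6]
gripper_width: 0.0852
grip_force: 0.0
```

Emit:
{"name": "move_arm", "arguments": {"plan": [[0,0,0.06,0,0,0],[0,0,0.15,0,0,0],[0,0,0.25,0,0,0],[0,0,0.28,0,0,0],[0,0,0.28,0,0,0]]}}

```text
time: 8.55
tcp_pos: [0.6219, 0.0698, 0.1559]
tcp_rot: [0.674, 0.738, 0.001, 0.001]
force: [0.0, 0.2, -0.6]
gripper_width: 0.0855
grip_force: 0.0
```

Emit:
{"name": "move_arm", "arguments": {"plan": [[-0.08,0.022,0,0,0,0],[-0.19,0.053,0,0,0,0],[-0.3,0.083,0,0,0,0],[-0.403,0.112,0,0,0,0],[-0.403,0.112,0,0,0,0]]}}

```text
time: 9.05
tcp_pos: [0.4555, 0.1154, 0.1521]
tcp_rot: [0.674, 0.739, -0.002, -0.001]
force: [0.1, 0.0, 1.1]
gripper_width: 0.0854
grip_force: 0.0
```

Run:
```python
from h import *
bot.grab_frame("top");bot.grab_frame("top")
f=wrist();t=grab("top");o=bot.observe();print(o["tcp_pos"])
w=cv2.resize(f["pixels"],(480,360));a=cv2.resize(t["pixels"][130:240,150:260],(320,320),interpolation=cv2.INTER_CUBIC)
b=np.zeros((360,800,3),np.uint8);b[:,:480]=w;b[:320,480:]=a
cv2.imwrite("pics/g5.png",b[:,:,::-1])
print(wproj(f,[.46,.1145,.072])*.9375, wproj(f,[.46,.1145,.0])*.9375)
# tilt/edges: bright-ish circle of tin top
g=cv2.medianBlur(cv2.cvtColor(f["pixels"],cv2.COLOR_RGB2GRAY),3)
c=cv2.HoughCircles(g,cv2.HOUGH_GRADIENT,1.2,60,param1=120,param2=25,minRadius=30,maxRadius=60)
if c is not None:
  for q in c[0][:6]: print(q.round(1),wray(f,q[0],q[1],.072).round(4))
```

```text
[0.46042623 0.11434221 0.15323523]
[238.74492266 177.77848697] [238.4963359  161.50435008]
[269.4  58.2  39.8] [0.4616 0.2217 0.072 ]
[405.  153.   33.1] [0.5844 0.1584 0.072 ]
[397.8 231.   32.8] [0.5946 0.0872 0.072 ]
[123.   75.   37.4] [0.3474 0.199  0.072 ]
[256.2 181.8  32.5] [0.4607 0.1217 0.072 ]
[399.   27.   31.7] [0.5574 0.2524 0.072 ]
```

View pics/g5.png

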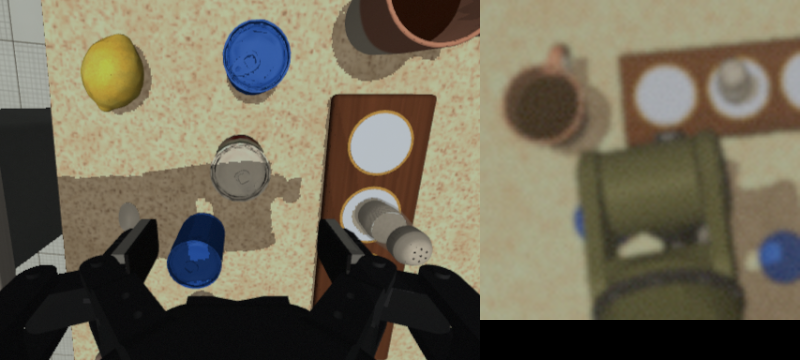

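Run:
```python
from h import *
f=wrist()
for y in(.1145,.120): print(y,[wproj(f,[.46+dx,y+dy,.072]).round(1) for dx,dy in((0,-.0285),(0,.0285),(-.0285,0),(.0285,0))],wproj(f,[.46,y+.0285,0]).round(1))
g=f["pixels"].astype(int).sum(2)//3
print("col256",[(v,g[v,250:262].mean().round()) for v in range(130,232,2)])
print("row185",[(u,g[182:188,u].mean().round()) for u in range(216,300,2)])
```

```text
0.1145 [array([250.7, 219.2]), array([256.5, 157.1]), array([221.2, 186.3]), array([285.6, 191.9])] [255.8 146.5]
0.12 [array([251.2, 213.5]), array([257.1, 150.7]), array([221.6, 180.2]), array([286.4, 185.9])] [256.3 141.5]
col256 [(130, np.float64(161.0)), (132, np.float64(160.0)), (134, np.float64(163.0)), (136, np.float64(160.0)), (138, np.float64(159.0)), (140, np.float64(161.0)), (142, np.float64(150.0)), (144, np.float64(36.0)), (146, np.float64(36.0)), (148, np.float64(80.0)), (150, np.float64(63.0)), (152, np.float64(124.0)), (154, np.float64(144.0)), (156, np.float64(139.0)), (158, np.float64(168.0)), (160, np.float64(172.0)), (162, np.float64(171.0)), (164, np.float64(170.0)), (166, np.float64(172.0)), (168, np.float64(174.0)), (170, np.float64(173.0)), (172, np.float64(143.0)), (174, np.float64(110.0)), (176, np.float64(110.0)), (178, np.float64(110.0)), (180, np.float64(106.0)), (182, np.float64(104.0)), (184, np.float64(103.0)), (186, np.float64(106.0)), (188, np.float64(108.0)), (190, np.float64(110.0)), (192, np.float64(109.0)), (194, np.float64(104.0)), (196, np.flo
[... 847 characters left out ...]
 (246, np.float64(111.0)), (248, np.float64(109.0)), (250, np.float64(102.0)), (252, np.float64(104.0)), (254, np.float64(104.0)), (256, np.float64(106.0)), (258, np.float64(105.0)), (260, np.float64(108.0)), (262, np.float64(105.0)), (264, np.float64(106.0)), (266, np.float64(112.0)), (268, np.float64(110.0)), (270, np.float64(111.0)), (272, np.float64(112.0)), (274, np.float64(112.0)), (276, np.float64(110.0)), (278, np.float64(105.0)), (280, np.float64(102.0)), (282, np.float64(52.0)), (284, np.float64(92.0)), (286, np.float64(111.0)), (288, np.float64(129.0)), (290, np.float64(164.0)), (292, np.float64(156.0)), (294, np.float64(130.0)), (296, np.float64(142.0)), (298, np.float64(144.0))]
```

The wrist view puts the tin at about (0.461, 0.1195), 5 mm further left. Correcting and gripping.

Emit:
{"name": "move_arm", "arguments": {"plan": [[0.002,0.013,-0.05,0,0,0],[0.002,0.013,-0.15,0,0,0],[0.002,0.013,-0.25,0,0,0],[0.002,0.013,-0.33,0,0,0],[0.002,0.013,-0.35,0,0,0]]}}

```text
time: 9.8
tcp_pos: [0.4593, 0.1191, 0.0105]
tcp_rot: [0.675, 0.738, -0.002, -0.002]
force: [-0.6, 0.4, 0.7]
gripper_width: 0.0856
grip_force: 0.0
```

Emit:
{"name": "move_arm", "arguments": {"plan": [[0,0,0,0,0,0],[0,0,0,0,0,0],[0,0,0,0,0,0],[0,0,0,0,0,0],[0,0,0,0,0,0]]}}

```text
time: 10.3
tcp_pos: [0.4611, 0.1198, 0.0146]
tcp_rot: [0.674, 0.738, 0.001, 0.0]
force: [0.3, -0.2, 0.1]
gripper_width: 0.0854
grip_force: 0.0
```

Emit:
{"name": "move_arm", "arguments": {"plan": [[0,0,0,0,0,0],[0,0,0,0,0,0],[0,0,0,0,0,0],[0,0,0,0,0,0],[0,0,0,0,0,0]], "jaw": -1}}

```text
time: 10.8
tcp_pos: [0.4608, 0.1198, 0.0143]
tcp_rot: [0.674, 0.738, 0.0, 0.0]
force: [-2.7, -0.5, 6.9]
gripper_width: 0.0566
grip_force: 47.1
```

Emit:
{"name": "move_arm", "arguments": {"plan": [[0,0,0.02,0,0,0],[0,0,0.05,0,0,0],[0,0,0.1,0,0,0],[0,0,0.1,0,0,0],[0,0,0.1,0,0,0]]}}

```text
time: 11.3
tcp_pos: [0.4608, 0.1198, 0.0542]
tcp_rot: [0.674, 0.738, 0.0, 0.0]
force: [-0.8, -0.0, -1.4]
gripper_width: 0.0564
grip_force: 48.2
```

Run:
```python
from h import *
f=wrist();o=bot.observe();print(o["tcp_pos"],o["tcp_rot"].round(3))
s=grab("scene")
w=cv2.resize(f["pixels"],(480,360));a=cv2.resize(s["pixels"][110:230,160:280],(320,320),interpolation=cv2.INTER_CUBIC)
b=np.zeros((360,800,3),np.uint8);b[:,:480]=w;b[:320,480:]=a
cv2.imwrite("pics/g6.png",b[:,:,::-1])
```

```text
[0.4604859  0.11971182 0.05366657] [ 0.674  0.738 -0.    -0.   ]
```

View pics/g6.png

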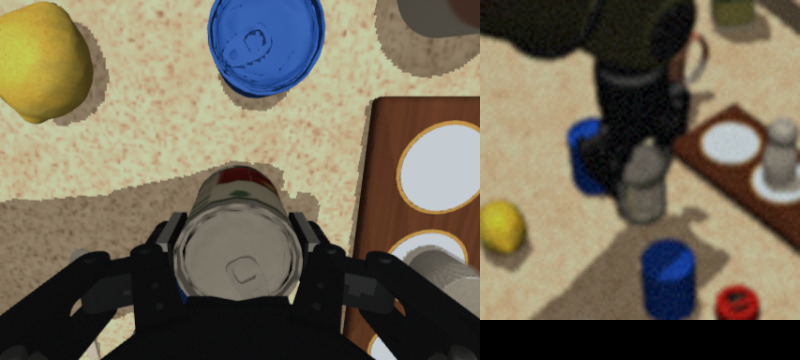

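The tin is gripped upright with a 56.5 mm opening, as it should be. Carrying it to place 1.

Emit:
{"name": "move_arm", "arguments": {"plan": [[0.02,0.005,0.07,0,0,0],[0.09,0.021,0.1,0,0,0],[0.18,0.041,0.1,0,0,0],[0.27,0.061,0.1,0,0,0],[0.35,0.079,0.1,0,0,0]]}}

```text
time: 11.9
tcp_pos: [0.6018, 0.1516, 0.0928]
tcp_rot: [0.674, 0.738, -0.001, -0.0]
force: [0.6, 0.1, -1.1]
gripper_width: 0.0565
grip_force: 48.7
```

Emit:
{"name": "move_arm", "arguments": {"plan": [[0.032,0.007,0,0,0,0],[0.032,0.007,0,0,0,0],[0.032,0.007,-0.05,0,0,0],[0.032,0.007,-0.11,0,0,0],[0.032,0.007,-0.144,0,0,0]]}}

```text
time: 12.4
tcp_pos: [0.6117, 0.1538, 0.034]
tcp_rot: [0.674, 0.738, -0.001, -0.001]
force: [-22.7, -4.3, 63.8]
gripper_width: 0.0562
grip_force: 57.0
```

Emit:
{"name": "move_arm", "arguments": {"plan": [[0,0,0,0,0,0],[0,0,0,0,0,0],[0,0,0,0,0,0],[0,0,0,0,0,0],[0,0,0,0,0,0]]}}

```text
time: 12.9
tcp_pos: [0.6135, 0.1542, 0.0365]
tcp_rot: [0.674, 0.738, 0.0, 0.0]
force: [-0.6, -0.0, -2.1]
gripper_width: 0.0566
grip_force: 50.5
```

Emit:
{"name": "move_arm", "arguments": {"plan": [[0,0,-0.001,0,0,0],[0,0,-0.002,0,0,0],[0,0,-0.003,0,0,0],[0,0,-0.004,0,0,0],[0,0,-0.004,0,0,0]]}}

```text
time: 13.4
tcp_pos: [0.6134, 0.1542, 0.0346]
tcp_rot: [0.674, 0.738, -0.0, -0.0]
force: [0.2, 0.3, -1.7]
gripper_width: 0.0564
grip_force: 50.5
```

Emit:
{"name": "move_arm", "arguments": {"plan": [[0,0,0,0,0,0],[0,0,0,0,0,0],[0,0,0,0,0,0],[0,0,0,0,0,0],[0,0,0,0,0,0]], "jaw": 1}}

```text
time: 13.9
tcp_pos: [0.6135, 0.1541, 0.0347]
tcp_rot: [0.674, 0.738, 0.0, 0.0]
force: [0.3, -0.2, 0.1]
gripper_width: 0.0852
grip_force: 0.0
```

Emit:
{"name": "move_arm", "arguments": {"plan": [[0,0,0.04,0,0,0],[0,0,0.12,0,0,0],[0,0,0.22,0,0,0],[0,0,0.32,0,0,0],[0,0,0.37,0,0,0]]}}

```text
time: 14.4
tcp_pos: [0.6144, 0.1543, 0.1881]
tcp_rot: [0.674, 0.738, 0.002, 0.002]
force: [-0.2, -0.1, 0.5]
gripper_width: 0.0857
grip_force: 0.0
```

Emit:
{"name": "move_arm", "arguments": {"plan": [[-0.03,-0.04,0,0,0,0],[-0.1,-0.132,0,0,0,0],[-0.17,-0.224,0,0,0,0],[-0.24,-0.317,0,0,0,0],[-0.31,-0.409,0,0,0,0]]}}

```text
time: 14.9
tcp_pos: [0.4882, -0.0106, 0.1839]
tcp_rot: [0.674, 0.738, 0.0, 0.001]
force: [1.5, -1.4, 0.1]
gripper_width: 0.0854
grip_force: 0.0
```

Emit:
{"name": "move_arm", "arguments": {"plan": [[-0.07,-0.092,0,0,0,0],[-0.12,-0.158,0,0,0,0],[-0.156,-0.206,0,0,0,0],[-0.156,-0.206,0,0,0,0],[-0.156,-0.206,0,0,0,0]]}}

```text
time: 15.4
tcp_pos: [0.4273, -0.092, 0.1837]
tcp_rot: [0.675, 0.738, 0.0, 0.001]
force: [-0.0, -0.3, -0.2]
gripper_width: 0.0852
grip_force: 0.0
```

Run:
```python
from h import *
f=wrist();s=grab("scene");o=bot.observe();print(o["tcp_pos"])
w=cv2.resize(f["pixels"],(480,360));a=cv2.resize(s["pixels"][130:240,210:320],(320,320),interpolation=cv2.INTER_CUBIC)
b=np.zeros((360,800,3),np.uint8);b[:,:480]=w;b[:320,480:]=a
cv2.imwrite("pics/g7.png",b[:,:,::-1])
h=cv2.cvtColor(f["pixels"],cv2.COLOR_RGB2HSV)
r=cv2.inRange(h,(0,150,60),(8,255,255))|cv2.inRange(h,(170,150,60),(180,255,255));r[:,:150]=0;r[:,360:]=0
r=cv2.morphologyEx(r,cv2.MORPH_OPEN,np.ones((3,3)))
n,l,st,c=cv2.connectedComponentsWithStats(r)
for i in range(1,n):
    if st[i,4]>100: print(c[i].round(1),st[i])
x,y=.427,-.092
print([wproj(f,[x+a,y+b,z]).round(1) for a,b,z in((0,-.022,.105),(0,.022,.105),(-.022,0,.105),(.022,0,.105),(0,.022,.0))])
```

```text
[ 0.42753691 -0.0913573   0.18317695]
[254.5 185.7] [ 231  160   48   52 1566]
[array([251.2, 213.6]), array([255.7, 165.3]), array([228.3, 187.9]), array([278.5, 192.2]), array([254.8, 148.8])]
```

View pics/g7.png

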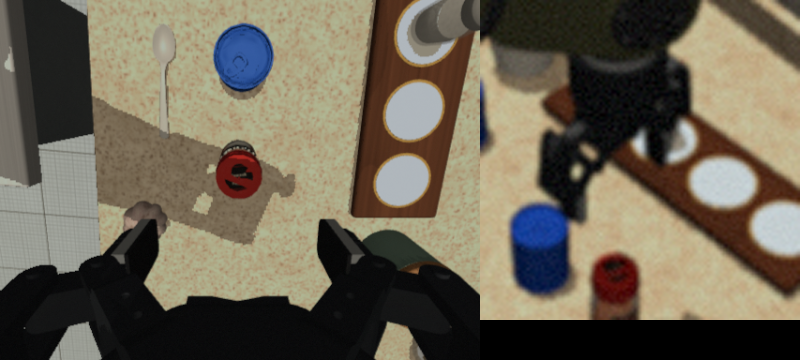

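The jar cap is at (239,174) scaled, about 1.3 mm ahead and 1.4 mm left of my estimate. Gripping with that correction.

Emit:
{"name": "move_arm", "arguments": {"plan": [[0.002,0.003,-0.07,0,0,0],[0.002,0.003,-0.17,0,0,0],[0.002,0.003,-0.26,0,0,0],[0.002,0.003,-0.33,0,0,0],[0.002,0.003,-0.357,0,0,0]]}}

```text
time: 16.0
tcp_pos: [0.4271, -0.0896, 0.0377]
tcp_rot: [0.674, 0.739, -0.001, -0.002]
force: [0.8, 0.9, 0.4]
gripper_width: 0.0854
grip_force: 0.0
```

Emit:
{"name": "move_arm", "arguments": {"plan": [[0,0,0,0,0,0],[0,0,0,0,0,0],[0,0,0,0,0,0],[0,0,0,0,0,0],[0,0,0,0,0,0]]}}

```text
time: 16.5
tcp_pos: [0.4282, -0.0907, 0.0406]
tcp_rot: [0.674, 0.738, 0.0, 0.001]
force: [-0.5, -0.1, -0.3]
gripper_width: 0.0851
grip_force: 0.0
```

Emit:
{"name": "move_arm", "arguments": {"plan": [[0,0,0,0,0,0],[0,0,0,0,0,0],[0,0,0,0,0,0],[0,0,0,0,0,0],[0,0,0,0,0,0]], "jaw": -1}}

```text
time: 17.0
tcp_pos: [0.4281, -0.0907, 0.0401]
tcp_rot: [0.674, 0.738, 0.0, 0.0]
force: [-0.2, 0.8, 4.7]
gripper_width: 0.0424
grip_force: 45.2
```

Emit:
{"name": "move_arm", "arguments": {"plan": [[0,0,0.02,0,0,0],[0,0,0.08,0,0,0],[0,0,0.17,0,0,0],[0,0,0.25,0,0,0],[0,0,0.3,0,0,0]]}}

```text
time: 17.5
tcp_pos: [0.4282, -0.0907, 0.1626]
tcp_rot: [0.674, 0.738, 0.001, 0.001]
force: [-0.2, 0.2, -1.3]
gripper_width: 0.0428
grip_force: 45.9
```

Emit:
{"name": "move_arm", "arguments": {"plan": [[0.04,0.015,0,0,0,0],[0.14,0.052,0,0,0,0],[0.25,0.094,0,0,0,0],[0.36,0.135,0,0,0,0],[0.45,0.168,0,0,0,0]]}}

```text
time: 18.0
tcp_pos: [0.6095, -0.0223, 0.16]
tcp_rot: [0.674, 0.738, -0.0, -0.0]
force: [0.1, -1.2, -0.5]
gripper_width: 0.0425
grip_force: 46.0
```

Emit:
{"name": "move_arm", "arguments": {"plan": [[0.04,0.015,0,0,0,0],[0.052,0.02,0,0,0,0],[0.052,0.02,-0.06,0,0,0],[0.052,0.02,-0.14,0,0,0],[0.052,0.02,-0.2,0,0,0]]}}

```text
time: 18.5
tcp_pos: [0.6274, -0.0158, 0.0786]
tcp_rot: [0.675, 0.738, -0.0, -0.001]
force: [1.2, 0.2, -0.4]
gripper_width: 0.0425
grip_force: 46.0
```

Emit:
{"name": "move_arm", "arguments": {"plan": [[0,0,-0.015,0,0,0],[0,0,-0.03,0,0,0],[0,0,-0.04,0,0,0],[0,0,-0.044,0,0,0],[0,0,-0.044,0,0,0]]}}

```text
time: 19.0
tcp_pos: [0.6289, -0.0155, 0.0629]
tcp_rot: [0.674, 0.738, 0.0, 0.0]
force: [0.7, -0.5, 0.1]
gripper_width: 0.0424
grip_force: 46.0
```

Emit:
{"name": "move_arm", "arguments": {"plan": [[0,0,-0.002,0,0,0],[0,0,-0.004,0,0,0],[0,0,-0.005,0,0,0],[0,0,-0.005,0,0,0],[0,0,-0.005,0,0,0]]}}

```text
time: 19.5
tcp_pos: [0.6287, -0.0154, 0.0603]
tcp_rot: [0.674, 0.738, 0.0, 0.0]
force: [0.7, -0.2, -1.4]
gripper_width: 0.0423
grip_force: 46.0
```

Emit:
{"name": "move_arm", "arguments": {"plan": [[0,0,0,0,0,0],[0,0,0,0,0,0],[0,0,0,0,0,0],[0,0,0,0,0,0],[0,0,0,0,0,0]], "jaw": 1}}

```text
time: 20.0
tcp_pos: [0.6287, -0.0154, 0.0603]
tcp_rot: [0.674, 0.738, 0.0, -0.0]
force: [-0.4, -1.0, 0.3]
gripper_width: 0.0851
grip_force: 0.0
```

Emit:
{"name": "move_arm", "arguments": {"plan": [[0,0,0.04,0,0,0],[0,0,0.12,0,0,0],[0,0,0.22,0,0,0],[0,0,0.32,0,0,0],[0,0,0.4,0,0,0]]}}

```text
time: 20.5
tcp_pos: [0.6288, -0.0155, 0.2244]
tcp_rot: [0.674, 0.738, 0.001, 0.001]
force: [-0.4, 0.2, 0.3]
gripper_width: 0.0855
grip_force: 0.0
```

Emit:
{"name": "move_arm", "arguments": {"plan": [[-0.04,-0.08,0.03,0,0,0],[-0.09,-0.18,0.06,0,0,0],[-0.14,-0.28,0.08,0,0,0],[-0.19,-0.38,0.08,0,0,0],[-0.24,-0.48,0.08,0,0,0]]}}

```text
time: 21.0
tcp_pos: [0.5316, -0.2088, 0.2541]
tcp_rot: [0.674, 0.738, 0.0, 0.001]
force: [0.8, -0.8, 0.5]
gripper_width: 0.0856
grip_force: 0.0
```

Emit:
{"name": "move_arm", "arguments": {"plan": [[-0.05,-0.09,0,0,0,0],[-0.11,-0.18,0,0,0,0],[-0.18,-0.28,0,0,0,0],[-0.23,-0.35,0,0,0,0],[-0.257,-0.38,0,0,0,0]]}}

```text
time: 21.5
tcp_pos: [0.4281, -0.3615, 0.2535]
tcp_rot: [0.675, 0.738, -0.0, 0.001]
force: [0.3, 1.0, 0.5]
gripper_width: 0.0851
grip_force: 0.0
```

Run:
```python
from h import *
for _ in range(4):bot.grab_frame("wrist")
f=wrist();s=grab("top");o=bot.observe();print(o["tcp_pos"])
w=cv2.resize(f["pixels"],(480,360));a=cv2.resize(s["pixels"][130:210,190:310],(320,213),interpolation=cv2.INTER_CUBIC)
b=np.zeros((360,800,3),np.uint8);b[:,:480]=w;b[:213,480:]=a
cv2.imwrite("pics/g8.png",b[:,:,::-1])
for x,y in((.4295,-.3605),(.4295,-.356)):
  print([(wproj(f,[x+a,y+b,z])*.9375).round(1) for a,b,z in((0,0,.16),(-.025,0,.132),(.025,0,.132),(0,-.025,.132),(0,0,.0),(0,.029,0))])
```

```text
[ 0.43069619 -0.35843148  0.25262236]
[array([237. , 175.8]), array([214., 167.]), array([259.9, 171. ]), array([235. , 190.8]), array([237.1, 148.7]), array([238.8, 130. ])]
[array([237.4, 171.4]), array([214.3, 162.9]), array([260.4, 167. ]), array([235.4, 186.9]), array([237.3, 145.9]), array([239. , 127.1])]
```

View pics/g8.png

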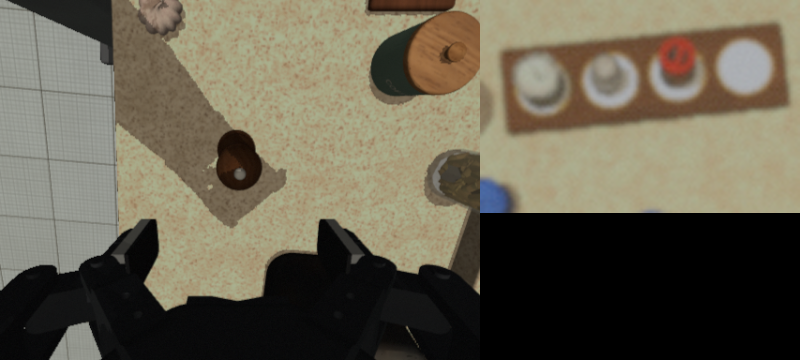

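The mill knob is at (239,174) and its head spans 217 to 262. That gives an axis of about (0.4315, −0.359). The top inset shows tin, salt and jar upright on places 1 to 3. Gripping the head.

Emit:
{"name": "move_arm", "arguments": {"plan": [[0.004,0.001,-0.08,0,0,0],[0.004,0.001,-0.18,0,0,0],[0.004,0.001,-0.28,0,0,0],[0.004,0.001,-0.34,0,0,0],[0.004,0.001,-0.375,0,0,0]]}}

```text
time: 22.3
tcp_pos: [0.4317, -0.3576, 0.1003]
tcp_rot: [0.674, 0.739, 0.0, -0.001]
force: [0.6, 0.2, 1.0]
gripper_width: 0.0856
grip_force: 0.0
```

Emit:
{"name": "move_arm", "arguments": {"plan": [[0,0,0,0,0,0],[0,0,0,0,0,0],[0,0,0,0,0,0],[0,0,0,0,0,0],[0,0,0,0,0,0]]}}

```text
time: 22.8
tcp_pos: [0.4317, -0.3593, 0.103]
tcp_rot: [0.674, 0.738, -0.0, 0.001]
force: [0.1, 0.5, -0.9]
gripper_width: 0.0852
grip_force: 0.0
```

Emit:
{"name": "move_arm", "arguments": {"plan": [[0,0,0,0,0,0],[0,0,0,0,0,0],[0,0,0,0,0,0],[0,0,0,0,0,0],[0,0,0,0,0,0]], "jaw": -1}}

```text
time: 23.3
tcp_pos: [0.4316, -0.3592, 0.1028]
tcp_rot: [0.674, 0.738, -0.0, 0.0]
force: [-0.0, 0.3, 5.0]
gripper_width: 0.0455
grip_force: 46.1
```

Emit:
{"name": "move_arm", "arguments": {"plan": [[0,0,0.02,0,0,0],[0,0,0.05,0,0,0],[0,0,0.075,0,0,0],[0,0,0.075,0,0,0],[0,0,0.075,0,0,0]]}}

```text
time: 23.8
tcp_pos: [0.4315, -0.359, 0.1325]
tcp_rot: [0.674, 0.738, -0.0, 0.0]
force: [-0.1, -1.0, -3.1]
gripper_width: 0.0455
grip_force: 46.7
```

Run:
```python
from h import *
f=wrist();s=grab("scene");o=bot.observe();print(o["tcp_pos"])
w=cv2.resize(f["pixels"],(480,360));a=cv2.resize(s["pixels"][200:360,260:420],(320,320),interpolation=cv2.INTER_CUBIC)
b=np.zeros((360,800,3),np.uint8);b[:,:480]=w;b[:320,480:]=a
cv2.imwrite("pics/g9.png",b[:,:,::-1])
```

```text
[ 0.43130222 -0.3588747   0.13185516]
```

View pics/g9.png

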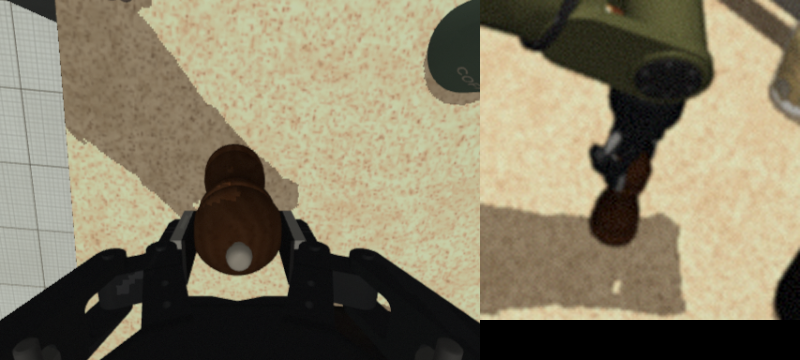

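The mill is held upright by its head. Lifting it above canister height and carrying it to place 4.

Emit:
{"name": "move_arm", "arguments": {"plan": [[0,0,0.04,0,0,0],[0,0,0.12,0,0,0],[0,0,0.2,0,0,0],[0,0,0.25,0,0,0],[0,0,0.27,0,0,0]], "grip_force": 55}}

```text
time: 24.4
tcp_pos: [0.4318, -0.3593, 0.2419]
tcp_rot: [0.674, 0.738, -0.0, 0.001]
force: [0.6, -0.1, -2.1]
gripper_width: 0.0448
grip_force: 57.9
```

Emit:
{"name": "move_arm", "arguments": {"plan": [[0.03,0.038,0,0,0,0],[0.09,0.113,0,0,0,0],[0.16,0.202,0,0,0,0],[0.23,0.29,0,0,0,0],[0.3,0.378,0,0,0,0]]}}

```text
time: 24.9
tcp_pos: [0.5521, -0.2062, 0.2389]
tcp_rot: [0.675, 0.738, -0.0, -0.001]
force: [0.1, -0.9, -2.3]
gripper_width: 0.0451
grip_force: 57.9
```

Emit:
{"name": "move_arm", "arguments": {"plan": [[0.07,0.088,0,0,0,0],[0.14,0.176,0,0,0,0],[0.19,0.24,0,0,0,0],[0.213,0.269,0,0,0,0],[0.213,0.269,0,0,0,0]]}}

```text
time: 25.4
tcp_pos: [0.637, -0.0989, 0.2387]
tcp_rot: [0.674, 0.739, -0.001, -0.001]
force: [-1.0, -0.8, -1.6]
gripper_width: 0.0454
grip_force: 57.9
```

Emit:
{"name": "move_arm", "arguments": {"plan": [[0,0,-0.05,0,0,0],[0,0,-0.12,0,0,0],[0,0,-0.18,0,0,0],[0,0,-0.23,0,0,0],[0,0,-0.25,0,0,0]]}}

```text
time: 25.9
tcp_pos: [0.6351, -0.1015, 0.1378]
tcp_rot: [0.675, 0.738, -0.001, -0.002]
force: [-0.1, -0.5, -1.8]
gripper_width: 0.0453
grip_force: 57.9
```

Emit:
{"name": "move_arm", "arguments": {"plan": [[0,0,0,0,0,0],[0,0,0,0,0,0],[0,0,0,0,0,0],[0,0,0,0,0,0],[0,0,0,0,0,0]]}}

```text
time: 26.4
tcp_pos: [0.6368, -0.1003, 0.1409]
tcp_rot: [0.674, 0.738, 0.0, 0.0]
force: [-0.9, -0.0, -2.1]
gripper_width: 0.0451
grip_force: 57.9
```

Now at .1409 with .1233 to reach, so 17 mm left to go down, slowly.

Emit:
{"name": "move_arm", "arguments": {"plan": [[0,0,-0.012,0,0,0],[0,0,-0.024,0,0,0],[0,0,-0.033,0,0,0],[0,0,-0.037,0,0,0],[0,0,-0.039,0,0,0]]}}

```text
time: 26.9
tcp_pos: [0.6366, -0.1002, 0.1243]
tcp_rot: [0.674, 0.738, -0.0, -0.0]
force: [0.1, 0.6, -1.7]
gripper_width: 0.0449
grip_force: 57.9
```

Emit:
{"name": "move_arm", "arguments": {"plan": [[0,0,-0.001,0,0,0],[0,0,-0.003,0,0,0],[0,0,-0.004,0,0,0],[0,0,-0.004,0,0,0],[0,0,-0.004,0,0,0]]}}

```text
time: 27.4
tcp_pos: [0.6367, -0.1002, 0.1232]
tcp_rot: [0.674, 0.738, 0.0, 0.0]
force: [-1.3, -0.1, -1.7]
gripper_width: 0.0452
grip_force: 57.9
```

Emit:
{"name": "move_arm", "arguments": {"plan": [[0,0,0,0,0,0],[0,0,0,0,0,0],[0,0,0,0,0,0],[0,0,0,0,0,0],[0,0,0,0,0,0]], "jaw": 1}}

```text
time: 27.9
tcp_pos: [0.6367, -0.1002, 0.1231]
tcp_rot: [0.674, 0.738, 0.0, 0.0]
force: [0.0, -0.4, 0.1]
gripper_width: 0.0855
grip_force: 0.0
```

Emit:
{"name": "move_arm", "arguments": {"plan": [[0,0,0.04,0,0,0],[0,0,0.12,0,0,0],[0,0,0.22,0,0,0],[0,0,0.3,0,0,0],[0,0,0.36,0,0,0]]}}

```text
time: 28.4
tcp_pos: [0.6369, -0.1003, 0.2697]
tcp_rot: [0.674, 0.738, 0.001, 0.001]
force: [0.2, 1.1, 0.2]
gripper_width: 0.0854
grip_force: 0.0
```

Emit:
{"name": "move_arm", "arguments": {"plan": [[-0.12,0,0,0,0,0],[-0.24,0,0,0,0,0],[-0.36,0,0,0,0,0],[-0.46,0,0,0,0,0],[-0.55,0,0,0,0,0]]}}

```text
time: 28.9
tcp_pos: [0.4148, -0.1001, 0.2672]
tcp_rot: [0.674, 0.738, 0.0, 0.0]
force: [0.0, -0.8, 0.2]
gripper_width: 0.0852
grip_force: 0.0
```

Run:
```python
from h import *
s=grab("scene");t=grab("top")
a=cv2.resize(s["pixels"][105:255,200:380],(480,400),interpolation=cv2.INTER_CUBIC)
w=cv2.resize(t["pixels"][130:205,190:310],(320,200),interpolation=cv2.INTER_CUBIC)
b=np.zeros((400,800,3),np.uint8);b[:,:480]=a;b[:200,480:]=w
P=[(.6136,.154),(.621,.0696),(.629,-.0156),(.6366,-.1)]
H=[.092,.11,.125,.18];R=[.0285,.022,.022,.029]
for (x,y),h,r in zip(P,H,R):
    for z in(.02,h):
        q=proj(s,[x,y,z]);cv2.circle(b,tuple(np.int32(((q-[200,105])*2.667))),2,(0,255,0),-1)
        q=proj(t,[x,y,z]);cv2.circle(b,tuple(np.int32(((q-[190,130])*2.667+[480,0]))),1,(0,255,0),-1)
b=np.clip(b*1.4,0,255).astype(np.uint8)
cv2.imwrite("pics/fin.png",b[:,:,::-1])
```

```text
(no output)
```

View pics/fin.png

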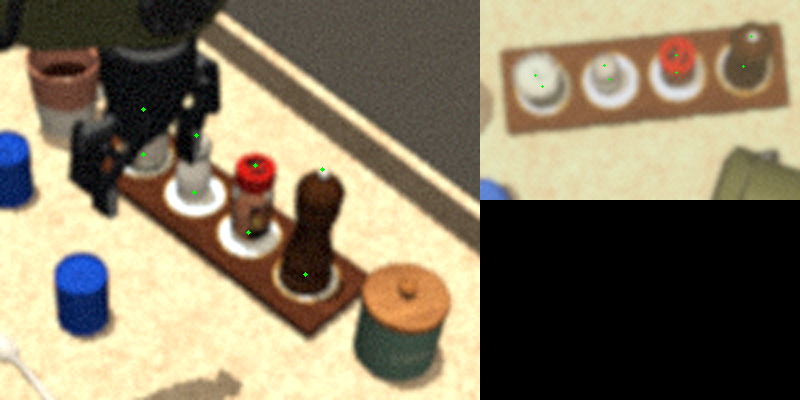

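All four stand upright in the right order, with predicted points (green) matching. Finally, a near check of the tin and salt centring from above.

Emit:
{"name": "move_arm", "arguments": {"plan": [[0.05,0.05,0.06,0,0,0],[0.14,0.1,0.08,0,0,0],[0.24,0.15,0.08,0,0,0],[0.34,0.2,0.08,0,0,0],[0.43,0.26,0.08,0,0,0]]}}

```text
time: 29.5
tcp_pos: [0.5907, 0.0048, 0.2987]
tcp_rot: [0.675, 0.738, 0.0, 0.0]
force: [-0.2, -0.8, -0.3]
gripper_width: 0.0852
grip_force: 0.0
```

Emit:
{"name": "move_arm", "arguments": {"plan": [[0.05,0.04,0,0,0,0],[0.08,0.08,0,0,0,0],[0.08,0.11,0,0,0,0],[0.08,0.11,0,0,0,0],[0.08,0.11,0,0,0,0]]}}

```text
time: 30.0
tcp_pos: [0.6203, 0.0475, 0.2994]
tcp_rot: [0.674, 0.738, 0.0, 0.0]
force: [0.2, -0.0, 0.2]
gripper_width: 0.0857
grip_force: 0.0
```

Run:
```python
from h import *
f=wrist();print(pose()[:3,3])
k=4;x0,y0=180,60
b=cv2.resize(f["pixels"][y0:y0+150,x0:x0+150],(600,600),interpolation=cv2.INTER_CUBIC)
b=np.clip(b*1.2,0,255).astype(np.uint8)
P=[(.6136,.154),(.621,.0696)];H=[.092,.094];R=[.0285,.022]
th=np.linspace(0,2*np.pi,60)
for i,((x,y),h,r) in enumerate(zip(P,H,R)):
    for z,rr in((.02,.033),(h,r)):
        if i and z>.05: continue
        q=np.array([wproj(f,[x+rr*np.cos(a),y+rr*np.sin(a),z]) for a in th]);cv2.polylines(b,[np.int32((q-[x0,y0])*k)],True,(0,255,0),1)
q=wproj(f,[.621,.0696,.11]);cv2.circle(b,tuple(np.int32((q-[x0,y0])*k)),3,(0,255,0),-1)
cv2.imwrite("pics/fin2.png",b[:,:,::-1])
```

```text
[0.62032297 0.04718911 0.2995247 ]
```

View pics/fin2.png

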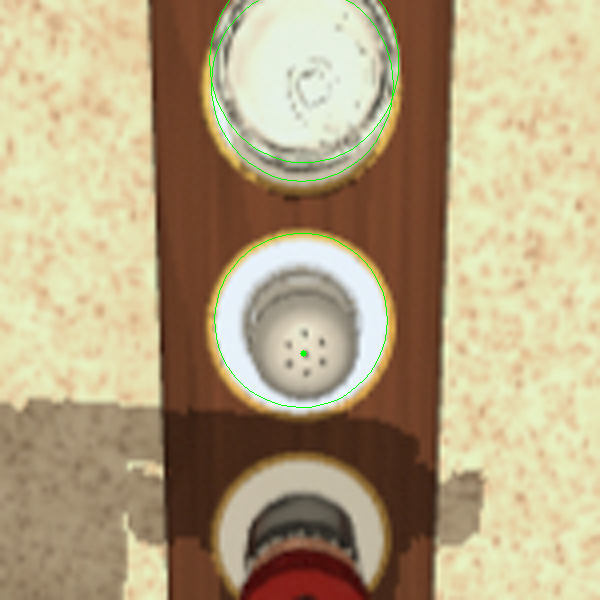

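The tin, salt and jar sit within about 2 mm of their rounds' centres, and nothing touches the robot. Handing in.

```bash
python3 -c "
from cell import bot
print(bot.job_done())"
```

```text
the job is handed in; nothing more can be done
None
```

The job is handed in at about 30 s, but the judge's result was not shown: from the canister to the mug the row is mill, jar, salt, tin. All four stand upright, tin and salt within about 3 mm of their rounds' centres, jar and mill checked only from farther off, and I did not touch the canister or the mug.

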